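Present the portion: slide the slate over the riser's edge

ROBOT

A 7-joint arm with a two-finger parallel gripper is mounted at the origin on the work surface. World frame = base frame: x ahead of the robot, y to its left, z up, the work surface at z = 0. Lengths are in m, angles in rad, forces in N, time in s.
With the tool pointing down it reaches from about 0.425 to 0.875 m from the base axis. Payload 4.7 kg.
Tool frame: the origin (TCP) lies between the finger pads; the fingertips stand 14 mm ahead of it and the grasp point (between the pads) lies 5 mm behind it; z points along the fingers, y is the line along which they close (so a half turn about z gives the same grasp; the last joint's range is limited). The gripper opens to 87 mm and grips with 3 to 60 N. Pads are 19 mm wide; open, the fingers measure 117 mm over their backs; the gripper's body (75 mm by 190 mm) begins 51 mm behind the grasp point.
Start: joints at [0.014, 0.321, -0.07, 1.45, 0.023, 1.371, -0.057], TCP at [0.65, -0, 0.201] pointing down, gripper open.
Joint ranges: [-2.86, 2.86], [-0.3, 2.09], [-1.38, 1.24], [0.06, 2.45], [-1.56, 4.7], [0.09, 2.05], [-2.69, 2.69]. Speed limits (rad/s): [2.57, 2.57, 3.14, 3.14, 3.14, 3.14, 3.14].

INTERFACE

Orientations are given as a rotation vector (axis times angle).
In Python, from bench import get_state, get_image, camera_params, close_job gives the robot as it stands. The module is installed in compiled form; this text tells all that it offers.
- The arm moves only by the tool arm_command, never from a script. Its argument "motion" is a list of rows, each a list of 5 numbers: the finger opening in mm, from 0 to 87, then the shift along the tool's x, y, z in mm, then the turn about the tool's z in degrees. In form: [[gripper, x, y, z, spin], ...]. A call has 1 to 5 rows; each row is the pose to reach, as a shift and turn from the pose commanded when the call began, along the tool's axes at that moment; what a row does not reach only later rows make up. A row lasts 1/12 s, in which the tool goes at most 41.7 mm and 7.16 degrees, less where a joint would pass 70% of its speed; a pose out of reach is approached as far as the arm can. A call with a gripper value outside its range is refused whole. The fingers move at their own pace and stop on an object; "newtons" is the grip in N (left out, the last holds). Time passes only in rows, so rows that repeat a pose let the fingers close. It gives the time, the measured TCP pose, the force, the opening and the grip force at its end, in the units of the state.
- get_state(): the state, without advancing time (a new reading comes with each control period).
- get_image(name): name is "scene" or "side" or "wrist"; returns (picture, depth): 400x640x3 uint8, red, green, blue; 400x640 float32, m along the optical axis (not along the pixel's ray), 0 where there is no reading.
- camera_params(name): a dict with "intrinsics" (3x3 intrinsics, pixels), "extrinsics" (4x4, takes a point from camera to world coordinates). Camera axes: x right, y down, z forward; pixel columns grow to the right and rows downward; lengths in m; the calibration is good to about 2 mm. The wrist camera is an equidistant fisheye: a pixel r from the principal point sees the ray r / f radians off the axis. A picture is of the moment at which its call begins: read the wrist's pose just before it. camera_params takes no time and is no camera call; for the wrist camera it gives the pose at the moment of the call.
- close_job(): hands the job in; it is judged then, once.
The state is a dict: "time": time; "joint_positions": joint angles; "qd": joint speeds; "joint_torque": joint torques, N m; "position": TCP position; "tool_rot": TCP orientation; "ft_force": force on the tool from outside, world axes, zero at the start; "torque": the same for the moment, N m; "grip_width": opening from 0.0 (shut) to 1.0 (fully open); "grip_force": force on a finger pad.
Only numpy, scipy, OpenCV 4.12 (cv2) and the standard library are available. Lean on these libraries where they do the work, as an engineer would, in place of code of your own. Each camera call takes 0.05 s, during which the arm holds its last target. There are 200 camera calls.

TASK

On the wooden riser, push the slate board that carries a lidded pot with your fingertips, away from the robot, until it overhangs the riser's far edge by 4 cm and sits square to that edge, so that a guest can get fingers under it. The pot rides along standing on its slate: do not touch the pot, do not lift anything, and leave everything else where it is. Finish clear of everything.

Things in the scene. Friction and masses are not known exactly. Their poses are not given: they have to be found in the camera images.
- riser: Fixed wooden plank riser standing on the table, 280 (its x) x 660 (its y) x 60 mm high, flat top 60 mm above the table. Origin: centre of its underside. Its +x axis points away from the robot, to the guests' side, and may be turned some 11 degrees to either side. The table lies below its far edge.
- riser_edge (a point): The middle of the riser's far (guests' side) top edge: 140 mm along the riser's x axis from its centre, 60 mm up. Axes as the riser: x points out over the edge at right angles to it, y runs along it.
- slate: The slate board to be pushed: dark grey, loose, 150 (its x) x 110 (its y) x 8 mm thick, about 0.35 kg, lying flat on the riser with the lidded pot standing on it. Origin: centre of its underside. Its x axis runs from its rear end (robot's side) to its front end (guests' side); it starts wholly on the riser, turned up to about 17 degrees from square. It may be the left or the right one of two equal slates.
- slate_front (a point): Middle of the top of the slate's front end (75 mm along its x from its centre, 8 mm up). How far it lies beyond riser_edge along riser_edge's x is the overhang.
- slate_rear (a point): Middle of the top of the slate's rear end, the one nearer the robot (-75 mm along its x, 8 mm up). Some 30 mm of bare slate lies between this end and the pot.
- pot: The white lidded china pot standing loose on the slate, near its middle: 88 mm across the lid (its foot 68 mm), 76 mm high with a small round knob on the lid, about 0.28 kg, lid and pot one piece. Origin: centre of its underside. Only friction holds it on the slate.
- bare_slate: The other, equal slate board (150 x 110 x 8 mm), with nothing on it, lying on the riser beside the first, some 250 mm from it centre to centre. Stays where it is. Origin: centre of its underside.
- pot_left: Bystander: a like lidded pot (88 mm across, 76 mm high) standing at the left (+y) end of the riser. Origin: centre of its underside.
- pot_right: Bystander: a like lidded pot at the right (-y) end of the riser. Origin: centre of its underside.
- shaker: Bystander: clear shaker with steel cap, 36 mm across, 75 mm high, standing on the riser near its robot-side edge, midway between the two slates. Origin: centre of its underside.
- pick_holder: Bystander: small steel toothpick holder, 30 mm across, 50 mm high, standing on the riser near its far edge, midway between the two slates, with 20 mm or more free on either side. Origin: centre of its underside.
Not all that is in view belongs to the job. Leave any turquoise look-alike of the pot alone.

How it is judged:
At the end, for the whole second after the job is handed in: The slate overhangs the far edge by 30 to 50 mm, square within 7 degrees, flat on the riser; its pot stands upright on it, within 30 mm lengthwise and 20 mm sideways of its middle; all at rest; every bystander within 20 mm of its start (x of slate_front in the frame of riser_edge between 0.03 and 0.05 m and angle between the x axis of slate and the x axis of riser, either way round below 0.12 rad and angle between slate's own z axis and vertical below 0.06 rad and z of slate in the frame of riser_edge between -0.006 and 0.006 m and x of pot in the frame of slate between -0.03 and 0.03 m and y of pot in the frame of slate between -0.02 and 0.02 m and z of pot in the frame of slate below 0.014 m and angle between pot's own z axis and vertical below 0.1 rad and linear speed of each of slate, pot below 0.01 m/s and distance of each of bare_slate, pot_left, pot_right, shaker, pick_holder from where it was at the start of the episode below 0.02 m); the robot touches nothing.
It fails at once if the slate is lifted, tipped or dropped (z of slate in the frame of riser_edge above 0.012 m or z of slate in the frame of riser_edge below -0.02 m or angle between slate's own z axis and vertical above 0.2 rad).
It fails at once if the robot touches the pot on the slate (more than 1 N) (contact force between any of the fingers, the arm and pot above 1 N).
It fails at once if the pot is lifted off its slate, tipped or falls (z of pot in the frame of slate above 0.022 m or z of pot in the frame of slate below -0.01 m or angle between pot's own z axis and vertical above 0.35 rad).
It fails at once if a bystander is moved by more than 20 mm (distance of any of bare_slate, pot_left, pot_right, shaker, pick_holder from where it was at the start of the episode above 0.02 m).
It also fails if it takes over 42 s, if anything falls off the work surface, if the arm or the gripper's body presses on something with over 40 N, if the wrist force passes 120 N, or if a joint passes its speed limit or range.

## Working session

There is one attempt and no reset: what is moved stays moved. The work goes in short steps, Python scripts to look and compute and a tool call to move; the robot and the scene stay as the last step left them, time stands still between calls to the robot, and variables do not carry over. Pictures are saved under pics/ and viewed, at most 10 in all, crops included, and the job is handed in when it is done.

Besides the shell and the picture viewer there is one more tool, called after ">>>" by a JSON object that holds its "name" and its "arguments". arm_command: Moves the arm, as the interface text tells. Its arguments: {"type":"object","properties":{"motion":{"type":"array"},"newtons":{"type":"number"}},"required":["motion"]}

```bash
mkdir -p pics; cat > h.py <<'E'
import numpy as np, cv2
from bench import *
def pts(name):
    P=camera_params(name); im,d=get_image(name)
    K=np.array(P["intrinsics"]);T=np.array(P["extrinsics"])
    v,u=np.mgrid[:400,:640]
    c=np.stack([(u-K[0,2])/K[0,0]*d,(v-K[1,2])/K[1,1]*d,d],-1)
    w=c@T[:3,:3].T+T[:3,3]; w[d==0]=np.nan
    return im,w
E
python3 - <<'E'
from h import *
for n in ("scene","side"):
    im,w=pts(n); np.savez(n+"0.npz",im=im,w=w)
    cv2.imwrite(f"pics/{n}0.png",im[...,::-1])
    print(n,np.array(camera_params(n)["extrinsics"]).round(2).tolist())
s=get_state();print(s["time"],s["position"],s["tool_rot"],s["ft_force"],s["grip_width"])
E
```

```text
scene [[-0.66, 0.59, -0.46, 0.95], [0.75, 0.51, -0.42, 0.4], [-0.01, -0.63, -0.78, 0.77], [0.0, 0.0, 0.0, 1.0]]
side [[0.99, -0.07, 0.09, 0.46], [-0.11, -0.65, 0.75, -0.74], [0.0, -0.75, -0.66, 0.75], [0.0, 0.0, 0.0, 1.0]]
0.1 [ 6.49472415e-01 -3.60901277e-05  2.00074924e-01] [-2.22057645e+00 -2.22068485e+00  1.99073079e-03] [-1.15993754  0.95575568  0.30847818] 1.003477470118902
```

View pics/scene0.png

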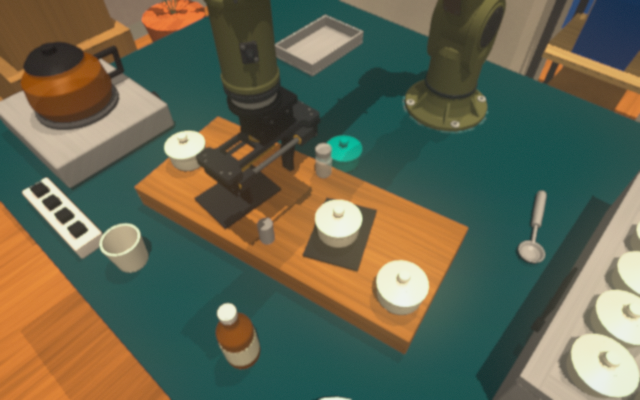

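View pics/side0.png

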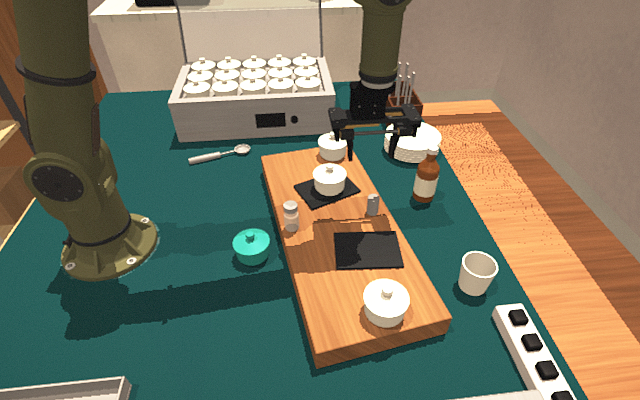

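Scene picture: candidates for the pot are the one on a slate (338,222), the riser-end pots (402,285) and (185,150), the turquoise one (345,150) and the warmer pots on the right. The target is the slate with the pot on it at scene (340,232), side (328,185); the bare slate is at scene (238,197), side (368,250). Next I measure and check the crop.

```bash
cat > m.py <<'E'
from h import *
def rect(p):
    (c,(a,b),ang)=cv2.minAreaRect((p*1000).astype(np.float32)); 
    if a<b: a,b=b,a; ang+=90
    return np.round(c,1),round(a,1),round(b,1),round((ang+90)%180-90,2)
def comp(mask,w,minn=150):
    n,l,st,ce=cv2.connectedComponentsWithStats(mask.astype(np.uint8),connectivity=4)
    return [(ce[i].round(),w[l==i]) for i in range(1,n) if st[i,4]>=minn]
def slates(im,w,tag=""):
    i=im.astype(int); mx=i.max(-1); sat=mx-i.min(-1); z=w[...,2]
    m=(abs(z-.068)<.006)&(sat<35)&(mx<95)&(w[...,0]>.4)&(w[...,0]<.95)&(abs(w[...,1])<.45)
    for c,p in comp(m,w): print(tag,"slate",c,rect(p[:,:2]),np.median(p[:,2]).round(4))
def pots(im,w,tag=""):
    z=w[...,2]
    m=(z>.095)&(z<.16)&(w[...,0]>.4)&(w[...,0]<.95)&(abs(w[...,1])<.45)
    for c,p in comp(m,w,30): print(tag,"tall",c,p[:,:2].min(0).round(3),p[:,:2].max(0).round(3),p[:,2].max().round(3))
def riser(im,w,tag=""):
    z=w[...,2]; m=(abs(z-.06)<.005)&(w[...,0]>.4)&(w[...,0]<.95)&(abs(w[...,1])<.45)&(im[...,0].astype(int)-im[...,2]>40)
    n=[x for x in comp(m,w,1500)]
    p=np.concatenate([x[1] for x in n]); print(tag,"riser",rect(p[:,:2]),np.median(p[:,2]).round(4))
E
python3 - <<'E'
from m import *
for n in ("scene","side"):
    f=np.load(n+"0.npz"); im,w=f["im"],f["w"]
    riser(im,w,n);slates(im,w,n);pots(im,w,n)
im=np.load("scene0.npz")["im"][90:360,130:480]
cv2.imwrite("pics/crop.png",cv2.resize(im[...,::-1],None,fx=2,fy=2))
E
```

```text
scene riser (array([568.8, -30.8]), 660.4, 282.0, -80.55) 0.0598
scene slate [236. 200.] (array([ 627. , -138.1]), 147.3, 107.4, -4.58) 0.0676
scene slate [341. 246.] (array([560.5,  90. ]), 146.4, 103.4, 23.14) 0.0678
scene tall [184. 146.] [ 0.585 -0.347] [ 0.673 -0.26 ] 0.137
scene tall [323. 155.] [ 0.441 -0.062] [ 0.476 -0.027] 0.137
scene tall [338. 220.] [0.52  0.041] [0.609 0.131] 0.146
scene tall [265. 225.] [ 0.649 -0.026] [0.678 0.003] 0.112
scene tall [402. 284.] [0.549 0.211] [0.638 0.298] 0.138
scene tall [235. 332.] [0.81  0.073] [0.869 0.13 ] 0.16
side riser (array([568. , -31.8]), 661.5, 279.9, -80.54) 0.0586
side slate [323. 193.] (array([557. ,  85.1]), 148.6, 110.6, 22.43) 0.0661
side slate [367. 250.] (array([ 625.5, -141.9]), 148.0, 113.3, -4.09) 0.0667
side tall [331. 143.] [0.551 0.207] [0.631 0.295] 0.134
side tall [428. 165.] [0.809 0.066] [0.863 0.115] 0.16
side tall [329. 176.] [0.521 0.04 ] [0.607 0.129] 0.143
side tall [373. 199.] [ 0.647 -0.029] [0.676 0.001] 0.112
side tall [290. 211.] [ 0.439 -0.067] [ 0.473 -0.034] 0.136
side tall [385. 299.] [ 0.584 -0.35 ] [ 0.671 -0.262] 0.137
```

View pics/crop.png

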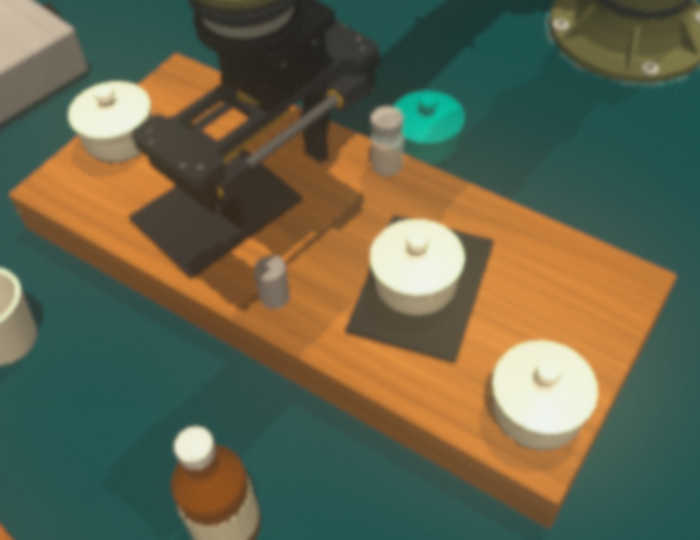

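Scene crop: the white pot sits on the slate at crop (417,265). The bare slate, shaker (387,140) and pick holder (272,280) are as described, and the heights and sizes match. Slate centre is at (0.5585, 0.0875) and 22.8°; the riser is at 9.45°. That means about 95 mm of travel and a 13° clockwise turn. First I go above the point behind the slate's rear edge.

>>> {"name": "arm_command", "arguments": {"motion": [[50, 12, -37, 0, 7], [50, 24, -74, 0, 14], [50, 37, -111, 0, 21], [50, 49, -148, 0, 28], [50, 61, -185, 0, 35]]}}

```text
time: 0.52
position: [0.4629, 0.0614, 0.2003]
tool_rot: [-2.791, -1.442, 0.002]
ft_force: [0.1, 1.1, 1.0]
grip_width: 0.708
grip_force: 0.0
```

>>> {"name": "arm_command", "arguments": {"motion": [[50, 0, 0, 0, 7], [50, 0, 0, 0, 14], [50, 0, 0, 0, 22], [50, 0, 0, 0, 22], [50, 0, 0, 0, 22]]}}

```text
time: 0.93
position: [0.4648, 0.0609, 0.2008]
tool_rot: [3.011, 0.896, -0.001]
ft_force: [0.5, -0.7, -0.2]
grip_width: 0.578
grip_force: 0.0
```

```bash
python3 - <<'E'
from h import *
from scipy.spatial.transform import Rotation as R
s=get_state();M=R.from_rotvec(s["tool_rot"]).as_matrix();print(s["time"],s["position"],np.degrees(np.arctan2(M[1,0],M[0,0])),M[:,2],s["ft_force"],s["grip_width"])
E
```

```text
0.9333 [0.46477378 0.06087218 0.20083929] 33.139131501332976 [-4.11462001e-04 -1.58901686e-04 -9.99999903e-01] [ 0.48746412 -0.73101851 -0.21395234] 0.5778949637835257
```

>>> {"name": "arm_command", "arguments": {"motion": [[50, 0, 0, 30, 0], [50, 0, 0, 60, 0], [50, 0, 0, 90, 0], [50, 0, 0, 110, 0], [50, 0, 0, 110, 0]]}}

```text
time: 1.35
position: [0.4612, 0.0602, 0.0864]
tool_rot: [-3.01, -0.896, 0.014]
ft_force: [-1.0, 0.3, 0.1]
grip_width: 0.573
grip_force: 0.0
```

```bash
python3 - <<'E'
from m import *
im,w=pts("side");slates(im,w,"side")
im2,w2=pts("scene");slates(im2,w2,"scene")
a=cv2.resize(im[110:280,200:440,::-1],None,fx=2,fy=2);b=cv2.resize(im2[80:250,240:480,::-1],None,fx=2,fy=2)
cv2.imwrite("pics/a1.png",cv2.resize(np.vstack([a,b]),None,fx=.88,fy=.88))
E
```

```text
side slate [324. 194.] (array([556.5,  85.9]), 147.7, 111.1, 24.35) 0.0661
side slate [367. 250.] (array([ 625.2, -143.1]), 148.4, 112.7, -4.05) 0.0667
scene slate [237. 195.] (array([ 628.6, -138.8]), 144.6, 106.0, -3.85) 0.0677
scene slate [341. 246.] (array([561.1,  90.4]), 145.6, 103.0, 23.04) 0.0678
```

View pics/a1.png

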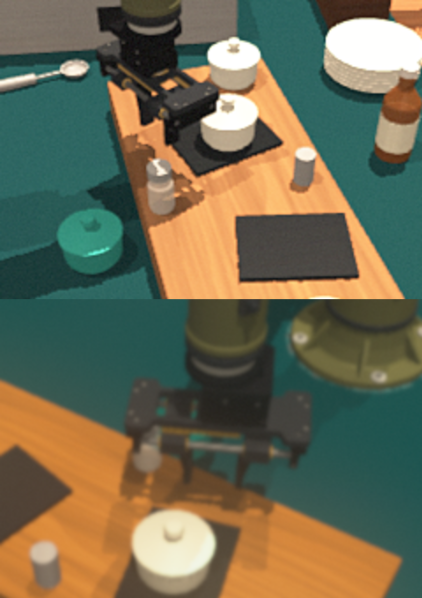

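Side (top): fingers hang just behind the slate's rear edge at (185,140), with the shaker at (160,185) clear of the body. Scene (bottom): the pot at (173,550) is clear of the fingers. Now I lower the fingertips to mid-slate height.

>>> {"name": "arm_command", "arguments": {"motion": [[50, 0, 0, 4, 0], [50, 0, 0, 8, 0], [50, 0, 0, 12, 0], [50, 0, 0, 12, 0], [50, 0, 0, 12, 0]]}}

```text
time: 1.87
position: [0.4651, 0.061, 0.0793]
tool_rot: [3.012, 0.893, 0.001]
ft_force: [-0.9, -0.6, 0.8]
grip_width: 0.578
grip_force: 0.0
```

>>> {"name": "arm_command", "arguments": {"motion": [[50, 2, 0, 0.5, 2], [50, 4, 1, 1, 4], [50, 6, 1, 1.5, 6], [50, 8, 1.5, 1.5, 8], [50, 10, 2, 1.5, 10]]}}

```text
time: 2.28
position: [0.4749, 0.0648, 0.078]
tool_rot: [3.079, 0.624, 0.001]
ft_force: [0.6, 0.2, -0.5]
grip_width: 0.573
grip_force: 0.0
```

>>> {"name": "arm_command", "arguments": {"motion": [[50, 1, 0, 0, 0], [50, 2, 0, 0, 0], [50, 3, 0, 0, 0], [50, 4, 0, 0, 0], [50, 4, 0, 0, 0]]}}

```text
time: 2.7
position: [0.4784, 0.0664, 0.0776]
tool_rot: [3.078, 0.627, 0.0]
ft_force: [0.0, 1.3, 0.4]
grip_width: 0.572
grip_force: 0.0
```

```bash
cat > st.py <<'E'
from m import *
from scipy.spatial.transform import Rotation as R
s=get_state();M=R.from_rotvec(s["tool_rot"]).as_matrix();print(s["time"],s["position"].round(4),"head",np.degrees(np.arctan2(M[1,0],M[0,0])).round(2),s["ft_force"].round(2),s["torque"].round(2))
for n in ("side","scene"):
    im,w=pts(n); slates(im,w,n); pots(im,w,n)
E
python3 st.py
```

```text
2.7 [0.4784 0.0664 0.0776] head 23.03 [0.02 1.33 0.38] [ 0.03  0.09 -0.04]
side slate [327. 195.] (array([559.8,  79. ]), 148.5, 96.0, 23.12) 0.0661
side slate [367. 250.] (array([ 625.2, -143.2]), 148.4, 113.0, -4.18) 0.0667
side tall [332. 142.] [0.551 0.208] [0.636 0.291] 0.136
side tall [428. 166.] [0.808 0.068] [0.863 0.115] 0.16
side tall [332. 177.] [0.524 0.04 ] [0.608 0.129] 0.144
side tall [302. 190.] [0.479 0.028] [0.5   0.039] 0.123
side tall [373. 199.] [ 0.647 -0.029] [0.676 0.002] 0.111
side tall [290. 211.] [ 0.439 -0.065] [ 0.473 -0.033] 0.136
side tall [385. 299.] [ 0.584 -0.351] [ 0.671 -0.261] 0.137
scene slate [237. 195.] (array([ 628.6, -138.5]), 144.5, 106.7, -4.25) 0.0678
scene slate [342. 245.] (array([559.8,  90.1]), 146.8, 102.5, 23.12) 0.0678
scene tall [185. 146.] [ 0.585 -0.351] [ 0.672 -0.261] 0.137
scene tall [324. 160.] [ 0.461 -0.042] [ 0.475 -0.03 ] 0.123
scene tall [344. 181.] [0.481 0.034] [0.503 0.047] 0.154
scene tall [372. 191.] [0.458 0.092] [0.477 0.104] 0.143
scene tall [338. 220.] [0.521 0.043] [0.609 0.13 ] 0.146
scene tall [265. 225.] [ 0.649 -0.026] [0.678 0.003] 0.114
scene tall [402. 284.] [0.548 0.211] [0.638 0.299] 0.138
scene tall [235. 332.] [0.81  0.073] [0.869 0.13 ] 0.16
```

>>> {"name": "arm_command", "arguments": {"motion": [[50, 2, 0, 0, 0], [50, 4, 0, 0, 0], [50, 6, 0, 0, 0], [50, 8, 0, 0, 0], [50, 10, 0, 0, 0]]}}

```text
time: 3.22
position: [0.4877, 0.0703, 0.0776]
tool_rot: [3.078, 0.626, 0.0]
ft_force: [0.2, -0.0, 0.1]
grip_width: 0.576
grip_force: 0.0
```

```bash
python3 st.py | grep -v -e "0.35" -e "0.81" -e "0.80"; python3 - <<'E'
from h import *
for n in("scene","side"):
    w=np.load(n+"0.npz")["w"]; r=np.hypot(w[...,0]-.5645,w[...,1]-.0855)
    for a in (8,20,30,36,40,43): 
        m=(abs(r-a/1000)<.0015)&(w[...,2]>.09); print(n,a,np.median(w[m][:,2]).round(4))
E
```

```text
3.2167 [0.4877 0.0703 0.0776] head 23.0 [ 0.16 -0.03  0.06] [-0.    0.09 -0.02]
side slate [325. 195.] (array([557.2,  85. ]), 148.8, 109.7, 23.39) 0.066
side slate [367. 250.] (array([ 625.1, -143.3]), 147.9, 112.6, -3.92) 0.0667
side tall [332. 142.] [0.551 0.208] [0.636 0.295] 0.135
side tall [333. 178.] [0.524 0.039] [0.607 0.127] 0.143
side tall [293. 177.] [0.463 0.086] [0.483 0.099] 0.12
side tall [305. 188.] [0.488 0.031] [0.509 0.044] 0.122
side tall [373. 199.] [ 0.647 -0.03 ] [ 0.675 -0.001] 0.111
side tall [290. 211.] [ 0.439 -0.066] [ 0.473 -0.031] 0.136
scene slate [237. 195.] (array([ 628.7, -138.7]), 144.6, 107.0, -3.95) 0.0677
scene slate [342. 246.] (array([559.7,  90. ]), 146.6, 103.4, 23.32) 0.0678
scene tall [322. 164.] [ 0.466 -0.047] [ 0.474 -0.031] 0.111
scene tall [342. 185.] [0.488 0.038] [0.513 0.051] 0.157
scene tall [371. 195.] [0.465 0.096] [0.488 0.109] 0.143
scene tall [338. 220.] [0.521 0.043] [0.609 0.131] 0.147
scene tall [265. 225.] [ 0.649 -0.027] [0.678 0.003] 0.113
scene tall [402. 284.] [0.549 0.211] [0.638 0.299] 0.137
scene 8 0.1411
scene 20 0.1241
scene 30 0.1212
scene 36 0.1193
scene 40 0.1173
scene 43 0.1144
side 8 0.1362
side 20 0.1225
side 30 0.1195
side 36 0.1174
side 40 0.1037
side 43 0.1135
```

```bash
python3 - <<'E'
from h import *
a,w=pts("side");b,w2=pts("scene")
a=cv2.resize(a[140:230,260:380,::-1],None,fx=5,fy=5);b=cv2.resize(b[140:280,290:440,::-1],None,fx=4,fy=4)
cv2.imwrite("pics/a2.png",a);cv2.imwrite("pics/a3.png",b)
E
```

```text
(no output)
```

View pics/a2.png

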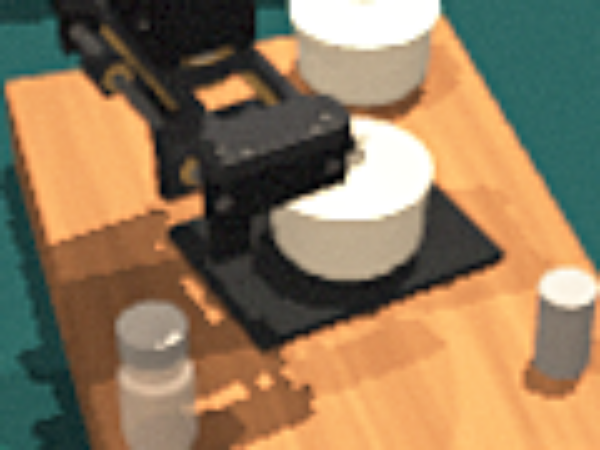

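View pics/a3.png

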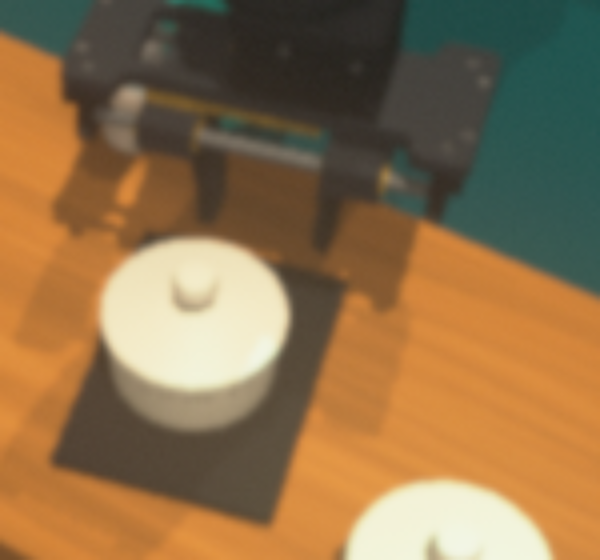

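Both views show the tips at or over the slate's rear edge (side (228,258), scene (325,250) and (205,220)), yet with no force and no slate motion. I check the tip height directly from the depth.

```bash
python3 - <<'E'
from h import *
s=get_state(); p=s["position"]; h=np.radians(23); ex=np.array([np.cos(h),np.sin(h)]); ey=np.array([np.sin(h),-np.cos(h)])
for n,(r0,r1,c0,c1) in {"side":(178,200,295,315),"scene":(170,206,335,380)}.items():
    im,w=pts(n)
    d=w[...,:2]-p[:2]; tx=d@ex*1000; ty=d@ey*1000; z=w[...,2]*1000
    for lo in range(60,110,3):
        m=(z>=lo)&(z<lo+3)&(im.max(-1)<90)&(abs(ty)<55)&(abs(tx)<16)
        if m.sum()>3: print(n,lo,m.sum(),"L",np.percentile(tx[m&(ty<0)],[2,98]).round(1) if (m&(ty<0)).sum()>2 else "",np.percentile(ty[m&(ty<0)],[2,98]).round(1) if (m&(ty<0)).sum()>2 else "","R",np.percentile(tx[m&(ty>0)],[2,98]).round(1) if (m&(ty>0)).sum()>2 else "",np.percentile(ty[m&(ty>0)],[2,98]).round(1) if (m&(ty>0)).sum()>2 else "")
d=np.array([[489.4,58.4]])-p[:2]*1000; print(d@ex,d@ey)
E
```

```text
side 60 7 L [-3.4 -3. ] [-33.9 -10. ] R [-3.1  9.7] [30.3 49.1]
side 63 82 L [-3.9 15. ] [-41.9  -0.4] R [-4.1 15.6] [ 1.6 53.6]
side 66 78 L [-3.  11.1] [-37.4  -1.8] R [-4.3 15.2] [ 1.2 50.4]
side 99 12 L [-5.6  3.1] [-27.3 -25. ] R [-11.7   7.1] [28.6 35.5]
side 102 9 L   R [-11.9   7.6] [29.  35.6]
side 105 12 L [-10.8  -5.8] [-27.1 -22.7] R [-9.   5.2] [32.7 36.8]
side 108 8 L   R [-12.1   8. ] [30.8 36.2]
scene 63 6 L [ 5.  14.4] [-31.4 -17.5] R  
scene 66 64 L [-0.8 14.7] [-40.2  -9.8] R  
scene 69 18 L [ 0.7 12.9] [-41.3 -14.6] R  
scene 99 8 L [-0.3  9.6] [-33.4 -26. ] R [4.  9.7] [25.5 27.8]
scene 102 12 L [-5.3  9.5] [-33.8 -25.7] R [-9.3 11.1] [24.9 31.4]
scene 105 12 L [-6.3 10.1] [-33.7 -25.6] R [-8.8 10.5] [25.  31.4]
scene 108 9 L [ 9.4 11.4] [-33.4 -29.6] R [-1.7 13.3] [25.3 29.7]
[-2.75941424] [11.65306198]
```

```bash
python3 - <<'E'
from h import *
s=get_state(); print(s["position"],s["joint_positions"].round(3),s["time"]); p=s["position"]; h=np.radians(23)
def go(w,p,h,zs,tag):
    ex=np.array([np.cos(h),np.sin(h)]); ey=np.array([np.sin(h),-np.cos(h)])
    d=w[...,:2]-p[:2]; tx=d@ex*1000; ty=d@ey*1000; z=w[...,2]*1000
    for lo in zs:
        m=(z>=lo)&(z<lo+4)&(abs(tx)<14)
        a=m&(abs(ty+31)<22); b=m&(abs(ty-31)<22)
        print(tag,lo,a.sum(),b.sum(),end=" | ")
    print()
for n in("side","scene"):
    im,w=pts(n); go(w,p,h,range(68,120,4),n)
for n in("side","scene"):
    w=np.load(n+"0.npz")["w"]; d=w[...,:2]-[.65,0]
    m=(abs(d[...,1])<.014)&(abs(abs(d[...,0])-.05)<.02)&(w[...,2]>.075)
    print(n,"start tips",[(lo,int((m&(abs(w[...,2]*1000-lo)<2)).sum())) for lo in range(160,240,4)])
E
```

```text
[0.48726856 0.0701745  0.07750775] [-0.091  0.094 -0.111  1.98   0.012  1.068 -1.377] 3.5167
side 68 2 2 | side 72 0 0 | side 76 0 0 | side 80 0 0 | side 84 0 0 | side 88 0 0 | side 92 0 0 | side 96 7 4 | side 100 7 11 | side 104 4 10 | side 108 5 11 | side 112 5 15 | side 116 1 8 | 
scene 68 46 4 | scene 72 0 0 | scene 76 0 0 | scene 80 0 0 | scene 84 0 0 | scene 88 0 0 | scene 92 0 0 | scene 96 2 3 | scene 100 9 10 | scene 104 6 9 | scene 108 8 8 | scene 112 7 10 | scene 116 5 7 | 
side start tips [(160, 0), (164, 0), (168, 0), (172, 0), (176, 0), (180, 0), (184, 0), (188, 0), (192, 0), (196, 0), (200, 0), (204, 0), (208, 0), (212, 0), (216, 0), (220, 8), (224, 17), (228, 18), (232, 14), (236, 15)]
scene start tips [(160, 0), (164, 0), (168, 0), (172, 0), (176, 0), (180, 0), (184, 0), (188, 0), (192, 0), (196, 0), (200, 0), (204, 0), (208, 0), (212, 0), (216, 0), (220, 10), (224, 31), (228, 37), (232, 39), (236, 32)]
```

The cameras agree that the fingertips really stand about 19 mm above the reported TCP, at start and now. That is not the stated 14 mm below it. So I need to go about 33 mm lower than planned, after backing off the slate. First I check where the gripper body's underside really is relative to the tips.

```bash
python3 - <<'E'
from h import *
# start frame: tool x=world y, tool y=world x, TCP (.65,0,.2) ; only gripper is above z=.15
for n in("side","scene"):
    w=np.load(n+"0.npz")["w"]; tx=w[...,1]*1000; ty=(w[...,0]-.65)*1000; z=w[...,2]*1000-200
    m0=(z>0)&(z<140)&(abs(tx)<70)&(abs(ty)<120)
    for lo in range(15,110,6):
        m=m0&(z>=lo)&(z<lo+6)
        if m.sum()>5: print(n,lo,m.sum(),"tx",np.percentile(tx[m],[1,99]).round(),"ty",np.percentile(ty[m],[1,99]).round(), "mid",int((m&(abs(ty)<35)).sum()),"out",int((m&(abs(ty)>64)).sum()))
E
```

```text
side 21 23 tx [-12.   4.] ty [-54.  51.] mid 0 out 0
side 27 27 tx [-14.   6.] ty [-55.  49.] mid 0 out 0
side 33 25 tx [-13.   7.] ty [-55.  49.] mid 0 out 0
side 39 24 tx [-12.   5.] ty [-54.  50.] mid 0 out 0
side 45 31 tx [-14.   6.] ty [-55.  51.] mid 0 out 0
side 51 28 tx [-12.   7.] ty [-58.  54.] mid 0 out 0
side 57 33 tx [-14.  11.] ty [-58.  53.] mid 0 out 0
side 63 39 tx [-14.   6.] ty [-59.  56.] mid 0 out 0
side 69 39 tx [-14.   8.] ty [-60.  56.] mid 0 out 0
side 75 22 tx [-15.  -1.] ty [-61.  57.] mid 0 out 0
side 81 6 tx [-14.  10.] ty [46. 50.] mid 0 out 0
side 87 13 tx [-38.   9.] ty [-89.  82.] mid 0 out 7
side 93 84 tx [-41.  14.] ty [-89.  84.] mid 0 out 47
side 99 170 tx [-41.   3.] ty [-88.  83.] mid 48 out 54
side 105 217 tx [-41.  29.] ty [-87.  84.] mid 80 out 62
scene 21 46 tx [-11.  11.] ty [-53.  52.] mid 0 out 0
scene 27 57 tx [-10.  11.] ty [-51.  52.] mid 0 out 0
scene 33 53 tx [-7. 11.] ty [-52.  52.] mid 0 out 0
scene 39 48 tx [-8. 12.] ty [-52.  52.] mid 0 out 0
scene 45 54 tx [-9. 12.] ty [-53.  53.] mid 0 out 0
scene 51 40 tx [-7. 11.] ty [-54.  54.] mid 0 out 0
scene 57 37 tx [-2. 12.] ty [-56.  55.] mid 0 out 0
scene 63 31 tx [-11.  11.] ty [-57. -44.] mid 0 out 0
scene 69 34 tx [-12.  12.] ty [-58. -44.] mid 0 out 0
scene 75 16 tx [-11.   3.] ty [-50. -48.] mid 0 out 0
scene 81 18 tx [-8.  6.] ty [-51. -48.] mid 0 out 0
scene 87 36 tx [-34.  36.] ty [-50.  86.] mid 0 out 22
scene 93 166 tx [-35.  38.] ty [-85.  87.] mid 0 out 115
scene 99 223 tx [-27.  38.] ty [-85.  87.] mid 44 out 96
scene 105 478 tx [-31.  38.] ty [-84.  85.] mid 254 out 74
```

The body sits 69 mm above the tips, as specified, so the whole gripper is simply about 33 mm higher than the reported TCP implies. I aim for a TCP z of about 0.045. I back off and then go down.

>>> {"name": "arm_command", "arguments": {"motion": [[50, -6, 0, 0, -2], [50, -12, 0, 0, -5], [50, -18, 0, 0, -7], [50, -24, 0, 0, -10], [50, -24, 0, 0, -10]]}}

```text
time: 4.03
position: [0.4643, 0.0603, 0.0775]
tool_rot: [3.012, 0.894, -0.001]
ft_force: [-0.4, 1.1, -0.4]
grip_width: 0.569
grip_force: 0.0
```

>>> {"name": "arm_command", "arguments": {"motion": [[50, 0, 0, 8, 0], [50, 0, 0, 16, 0], [50, 0, 0, 24, 0], [50, 0, 0, 27, 0], [50, 0, 0, 27, 0]]}}

```text
time: 4.45
position: [0.4642, 0.0608, 0.049]
tool_rot: [-3.012, -0.892, 0.004]
ft_force: [-1.3, -0.4, 0.4]
grip_width: 0.573
grip_force: 0.0
```

>>> {"name": "arm_command", "arguments": {"motion": [[50, 0, 0, 2, 0], [50, 0, 0, 4, 0], [50, 0, 0, 5, 0], [50, 0, 0, 5, 0]]}}

```text
time: 4.78
position: [0.4653, 0.0608, 0.0455]
tool_rot: [3.012, 0.892, -0.0]
ft_force: [1.3, -0.0, 0.1]
grip_width: 0.573
grip_force: 0.0
```

```bash
python3 - <<'E'
from st import *
E
```

```text
4.7833 [0.4653 0.0608 0.0455] head 33.0 [ 1.31 -0.04  0.11] [0.01 0.09 0.03]
side slate [330. 196.] (array([569.3,  61.6]), 157.3, 70.1, 31.06) 0.0661
side slate [367. 250.] (array([ 625.3, -142.3]), 148.0, 112.3, -3.93) 0.0667
side tall [332. 142.] [0.551 0.209] [0.636 0.295] 0.135
side tall [428. 166.] [0.808 0.068] [0.864 0.118] 0.16
side tall [311. 178.] [ 0.401 -0.034] [0.607 0.129] 0.16
side tall [302. 174.] [0.48  0.025] [0.504 0.057] 0.16
side tall [373. 199.] [ 0.647 -0.031] [0.676 0.   ] 0.111
side tall [290. 211.] [ 0.439 -0.066] [ 0.473 -0.032] 0.136
side tall [385. 299.] [ 0.584 -0.35 ] [ 0.671 -0.262] 0.137
scene slate [237. 195.] (array([ 628.4, -139.1]), 144.7, 106.6, -3.83) 0.0677
scene slate [341. 246.] (array([560.3,  90.4]), 145.5, 102.9, 23.0) 0.0678
scene tall [185. 146.] [ 0.584 -0.349] [ 0.672 -0.261] 0.137
scene tall [331. 157.] [ 0.445 -0.035] [0.481 0.002] 0.16
scene tall [360. 182.] [0.432 0.006] [0.543 0.153] 0.16
scene tall [338. 220.] [0.52  0.043] [0.609 0.131] 0.145
scene tall [265. 225.] [ 0.649 -0.026] [0.678 0.003] 0.113
scene tall [402. 284.] [0.55  0.211] [0.639 0.298] 0.137
scene tall [235. 332.] [0.81  0.072] [0.869 0.13 ] 0.16
```

Nothing was disturbed. Now I lower a last 1 mm, align with the rear edge and make contact.

>>> {"name": "arm_command", "arguments": {"motion": [[50, 2, 0, 0.5, 2], [50, 4, 1, 1, 4], [50, 6, 1, 1, 6], [50, 8, 1.5, 1, 8], [50, 10, 2, 1, 10]]}}

```text
time: 5.3
position: [0.4751, 0.0647, 0.0448]
tool_rot: [3.079, 0.624, 0.001]
ft_force: [-0.6, 0.5, 0.7]
grip_width: 0.576
grip_force: 0.0
```

>>> {"name": "arm_command", "arguments": {"motion": [[50, 2, 0, 0, 0], [50, 4, 0, 0, 0], [50, 6, 0, 0, 0], [50, 8, 0, 0, 0], [50, 10, 0, 0, 0]]}}

```text
time: 5.72
position: [0.4824, 0.0678, 0.0443]
tool_rot: [3.078, 0.627, -0.006]
ft_force: [-4.7, -0.8, 3.7]
grip_width: 0.573
grip_force: 2.6
```

```bash
python3 st.py | grep -e head -e slate -e "scene tall"
```

```text
5.7167 [0.4824 0.0678 0.0443] head 23.04 [-4.7  -0.84  3.69] [-0.41  1.13 -0.05]
side slate [332. 195.] (array([567.3,  58.7]), 169.8, 66.0, 28.64) 0.0661
side slate [367. 250.] (array([ 625.1, -142.8]), 147.8, 112.7, -3.99) 0.0667
scene slate [237. 195.] (array([ 628.3, -138.5]), 146.2, 106.5, -2.81) 0.0677
scene slate [341. 248.] (array([564.5,  91.8]), 153.0, 103.0, 22.6) 0.0679
scene tall [185. 146.] [ 0.585 -0.35 ] [ 0.672 -0.261] 0.137
scene tall [336. 162.] [ 0.447 -0.036] [0.504 0.038] 0.16
scene tall [354. 188.] [ 0.47 -0.  ] [0.551 0.162] 0.16
scene tall [337. 223.] [0.529 0.045] [0.617 0.134] 0.146
scene tall [265. 225.] [ 0.648 -0.027] [0.679 0.003] 0.113
scene tall [402. 284.] [0.55  0.211] [0.638 0.298] 0.138
scene tall [235. 332.] [0.811 0.073] [0.869 0.131] 0.16
```

Contact works: the pot and slate have moved together by about 8 mm. I continue the push with a gradual clockwise turn.

>>> {"name": "arm_command", "arguments": {"motion": [[50, 2.5, 0, 0, 0.5], [50, 5, 0, 0, 1], [50, 7.5, 0, 0, 1.5], [50, 10, 0, 0, 2], [50, 12.5, 0.2, 0, 2.5]]}}

```text
time: 6.23
position: [0.4955, 0.0735, 0.0444]
tool_rot: [-3.091, -0.559, 0.001]
ft_force: [-3.9, -0.7, 1.5]
grip_width: 0.575
grip_force: 1.8
```

>>> {"name": "arm_command", "arguments": {"motion": [[50, 2.5, 0, 0, 0.5], [50, 5, 0, 0, 1], [50, 7.5, 0, 0, 1.5], [50, 10, 0, 0, 2], [50, 12.5, 0.2, 0, 2.5]]}}

```text
time: 6.65
position: [0.5076, 0.0776, 0.0445]
tool_rot: [-3.103, -0.49, -0.0]
ft_force: [-4.6, 0.2, 0.5]
grip_width: 0.576
grip_force: 1.6
```

```bash
python3 st.py | grep -e head -e slate -e "scene tall"
```

```text
6.65 [0.5076 0.0776 0.0445] head 17.96 [-4.61  0.2   0.5 ] [0.05 0.89 0.12]
side slate [341. 193.] (array([591.6,  63.1]), 169.7, 71.8, 24.94) 0.0663
side slate [367. 250.] (array([ 625.2, -142.4]), 147.8, 112.4, -4.38) 0.0666
scene slate [237. 195.] (array([ 628.3, -138.6]), 145.2, 106.9, -3.9) 0.0677
scene slate [332. 257.] (array([591.3,  94.7]), 153.2, 104.5, 18.41) 0.0678
scene tall [185. 146.] [ 0.585 -0.351] [ 0.673 -0.261] 0.139
scene tall [324. 148.] [ 0.44  -0.062] [ 0.469 -0.029] 0.138
scene tall [334. 171.] [ 0.455 -0.029] [0.526 0.047] 0.16
scene tall [348. 198.] [0.494 0.005] [0.57  0.172] 0.16
scene tall [328. 233.] [0.555 0.048] [0.644 0.136] 0.146
scene tall [265. 225.] [ 0.649 -0.026] [0.678 0.003] 0.113
scene tall [402. 284.] [0.549 0.211] [0.638 0.299] 0.138
scene tall [235. 332.] [0.811 0.073] [0.869 0.13 ] 0.16
```

>>> {"name": "arm_command", "arguments": {"motion": [[50, 2.5, 0, 0, 0.5], [50, 5, 0, 0, 1], [50, 7.5, 0, 0, 1.5], [50, 10, 0, 0, 2], [50, 12.5, 0.2, 0, 2.5]]}}

```text
time: 7.17
position: [0.5195, 0.0812, 0.0445]
tool_rot: [3.113, 0.422, 0.0]
ft_force: [-4.4, 0.5, 0.5]
grip_width: 0.573
grip_force: 1.6
```

>>> {"name": "arm_command", "arguments": {"motion": [[50, 2.5, 0, 0, 0.5], [50, 5, 0, 0, 1], [50, 7.5, 0, 0, 1.5], [50, 10, 0, 0, 2], [50, 12.5, 0.2, 0, 2.5]]}}

```text
time: 7.58
position: [0.5316, 0.0843, 0.0445]
tool_rot: [-3.122, -0.354, -0.0]
ft_force: [-3.5, 0.8, 0.3]
grip_width: 0.572
grip_force: 1.5
```

>>> {"name": "arm_command", "arguments": {"motion": [[50, 2.5, 0, 0, 0.5], [50, 5, 0, 0, 1], [50, 7.5, 0, 0, 1.5], [50, 10, 0, 0, 2], [50, 12.5, 0.2, 0, 2.5]]}}

```text
time: 8.0
position: [0.5438, 0.087, 0.0446]
tool_rot: [-3.129, -0.286, -0.0]
ft_force: [-2.9, -0.0, 0.8]
grip_width: 0.576
grip_force: 1.5
```

```bash
python3 st.py | grep -e head -e slate -e "scene tall"
```

```text
8.0 [0.5438 0.087  0.0446] head 10.45 [-2.9  -0.05  0.77] [0.12 0.86 0.06]
side slate [354. 192.] (array([621.2,  73.5]), 169.1, 82.9, 12.04) 0.0663
side slate [367. 250.] (array([ 625.2, -142.8]), 148.0, 112.5, -3.99) 0.0667
scene slate [237. 195.] (array([ 628.1, -138.6]), 144.7, 106.8, -3.95) 0.0677
scene slate [318. 269.] (array([629.6,  93. ]), 152.7, 109.2, 10.95) 0.0677
scene tall [185. 146.] [ 0.584 -0.349] [ 0.672 -0.26 ] 0.138
scene tall [321. 153.] [ 0.442 -0.062] [ 0.475 -0.031] 0.138
scene tall [325. 182.] [0.526 0.009] [0.557 0.054] 0.16
scene tall [339. 211.] [0.538 0.008] [0.597 0.179] 0.16
scene tall [265. 225.] [ 0.649 -0.027] [0.678 0.003] 0.113
scene tall [314. 244.] [0.593 0.045] [0.681 0.133] 0.145
scene tall [402. 284.] [0.549 0.211] [0.638 0.298] 0.138
scene tall [235. 332.] [0.811 0.073] [0.869 0.131] 0.16
```

>>> {"name": "arm_command", "arguments": {"motion": [[50, 2, 0, 0, 0.3], [50, 4, 0, 0, 0.6], [50, 6, 0, 0, 0.9], [50, 8, 0, 0, 1.2], [50, 10, 0, 0, 1.2]]}}

```text
time: 8.52
position: [0.5536, 0.0885, 0.0446]
tool_rot: [3.131, 0.254, -0.0]
ft_force: [-4.3, -0.1, 1.2]
grip_width: 0.577
grip_force: 1.9
```

>>> {"name": "arm_command", "arguments": {"motion": [[50, 2, 0, 0, 0], [50, 4, 0, 0, 0], [50, 6, 0, 0, 0], [50, 8, 0, 0, 0], [50, 8, 0, 0, 0]]}}

```text
time: 8.93
position: [0.562, 0.0899, 0.0446]
tool_rot: [3.131, 0.254, 0.001]
ft_force: [-2.8, -1.4, 0.0]
grip_width: 0.573
grip_force: 1.2
```

```bash
cat > fr.py <<'E'
from h import *
a=np.radians(9.45); ex=np.array([np.cos(a),np.sin(a)]); ey=np.array([-np.sin(a),np.cos(a)])
for n in("scene","side"):
    im,w=pts(n); d=(w[...,:2]-[.5684,-.0313]); X=d@ex*1000;Y=d@ey*1000; i=im.astype(int)
    m=(abs(w[...,2]-.067)<.004)&(i.max(-1)<95)&(np.ptp(i,axis=-1)<35)&(Y>50)&(Y<190)&(X>60)
    ys=[];xs=[]
    for y in range(80,160,5):
        k=m&(abs(Y-y)<3)
        if k.sum()>3: ys.append(y);xs.append(np.percentile(X[k],97))
    k=np.polyfit(ys,xs,1); print(n,"overhang@mid",(np.polyval(k,np.mean(ys))-140).round(1),"tilt deg",np.degrees(-np.arctan(k[0])).round(2),"Y",np.percentile(Y[m],[1,99]).round(1))
    p=(w[...,2]>.1)&(w[...,2]<.15)&(X>40)&(abs(Y-115)<55)&(i.min(-1)>110); print("pot X,Y",[np.percentile(q[p],[.5,99.5]).mean().round(1) for q in(X,Y)])
E
python3 fr.py;python3 st.py | grep -e head -e slate
```

```text
scene overhang@mid 33.0 tilt deg 0.44 Y [ 57.8 164. ]
pot X,Y [np.float64(105.2), np.float64(105.9)]
side overhang@mid 30.6 tilt deg -2.92 Y [ 52.6 127.9]
pot X,Y [np.float64(107.1), np.float64(103.8)]
9.0333 [0.562  0.0898 0.0447] head 9.29 [-2.34 -0.49  0.41] [-0.12  0.54 -0.07]
side slate [360. 192.] (array([641.5,  68.9]), 174.0, 81.2, 14.88) 0.0664
side slate [367. 250.] (array([ 625.2, -143.1]), 148.4, 113.9, -4.57) 0.0667
scene slate [237. 195.] (array([ 628.1, -138.9]), 145.0, 107.3, -3.86) 0.0677
scene slate [312. 275.] (array([647. ,  93.2]), 153.6, 110.0, 9.41) 0.0677
```

>>> {"name": "arm_command", "arguments": {"motion": [[50, 2, 0, 0, 0], [50, 4, 0, 0, 0], [50, 6, 0, 0, 0], [50, 7, 0, 0, 0], [50, 7, 0, 0, 0]]}}

```text
time: 9.55
position: [0.5686, 0.0912, 0.0446]
tool_rot: [-3.131, -0.255, -0.001]
ft_force: [-2.9, -0.7, 0.8]
grip_width: 0.577
grip_force: 1.6
```

>>> {"name": "arm_command", "arguments": {"motion": [[50, -4, 0, 0, 0], [50, -9, 0, 0, 0], [50, -15, 0, 0, 0], [50, -20, 0, 0, 0], [50, -20, 0, 0, 0]]}}

```text
time: 9.97
position: [0.5476, 0.0877, 0.0447]
tool_rot: [3.131, 0.255, 0.0]
ft_force: [-0.6, -0.3, -0.0]
grip_width: 0.573
grip_force: 0.0
```

>>> {"name": "arm_command", "arguments": {"motion": [[50, 0, 0, -20, 0], [50, 0, 0, -50, 0], [50, 0, 0, -80, 0], [50, 0, 0, -115, 0], [50, 0, 0, -150, 0]]}}

```text
time: 10.38
position: [0.5482, 0.0878, 0.196]
tool_rot: [3.131, 0.255, 0.0]
ft_force: [1.4, 0.2, -0.1]
grip_width: 0.573
grip_force: 0.0
```

>>> {"name": "arm_command", "arguments": {"motion": [[50, -20, 0, -10, 0], [50, -40, 0, -20, 0], [50, -50, 0, -20, 0], [50, -50, 0, -20, 0], [50, -50, 0, -20, 0]]}}

```text
time: 10.8
position: [0.4991, 0.0797, 0.2142]
tool_rot: [3.131, 0.255, 0.001]
ft_force: [0.3, -1.4, -1.0]
grip_width: 0.577
grip_force: 0.0
```

```bash
python3 fr.py;python3 st.py; python3 - <<'E'
from h import *
im,w=get_image("scene"); cv2.imwrite("pics/end.png",im[...,::-1])
E
```

```text
scene overhang@mid 39.6 tilt deg 0.92 Y [ 57.9 164.5]
pot X,Y [np.float64(111.7), np.float64(106.3)]
side overhang@mid 15.7 tilt deg 50.48 Y [ 52.4 159.6]
pot X,Y [np.float64(108.7), np.float64(103.0)]
10.9 [0.4994 0.0798 0.2137] head 9.3 [ 0.11 -0.31 -0.57] [0.03 0.04 0.05]
side slate [357. 188.] (array([653.5,  93.2]), 151.0, 113.4, 8.63) 0.0663
side slate [367. 250.] (array([ 625.1, -142.7]), 147.8, 112.7, -3.9) 0.0667
side tall [332. 142.] [0.551 0.207] [0.636 0.295] 0.136
side tall [428. 166.] [0.808 0.068] [0.863 0.116] 0.16
side tall [364. 173.] [0.616 0.044] [0.703 0.131] 0.143
side tall [373. 199.] [ 0.647 -0.031] [ 0.675 -0.001] 0.111
side tall [290. 211.] [ 0.439 -0.067] [ 0.473 -0.033] 0.137
side tall [385. 299.] [ 0.583 -0.351] [ 0.671 -0.262] 0.138
scene slate [237. 195.] (array([ 628.4, -138.1]), 145.5, 106.4, -3.75) 0.0677
scene slate [309. 279.] (array([657.3,  96.1]), 145.5, 110.6, 8.74) 0.0677
scene tall [185. 146.] [ 0.585 -0.35 ] [ 0.673 -0.261] 0.137
scene tall [323. 155.] [ 0.441 -0.062] [ 0.476 -0.028] 0.138
scene tall [265. 225.] [ 0.649 -0.025] [0.678 0.002] 0.113
scene tall [305. 253.] [0.616 0.046] [0.704 0.135] 0.145
scene tall [402. 284.] [0.55  0.211] [0.638 0.298] 0.138
scene tall [235. 332.] [0.81  0.074] [0.869 0.131] 0.16
```

View pics/end.png

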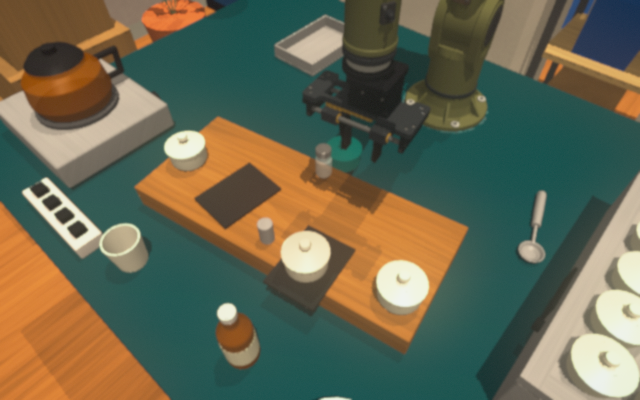

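The end picture shows the slate square over the far edge at (310,268), the pot upright on it at (305,255), every bystander in place and the arm clear. Overhang is about 40 mm and the slate is square within 1°.

```bash
python3 -c "
from bench import *
print(close_job())"
```

```text
the job is handed in; nothing more can be done
None
```

I handed the job in with the slate overhanging the far edge by about 40 mm, square within about 1°, its pot upright near the middle, the bystanders unmoved as far as the cameras show, and the arm clear. The judge's verdict was not returned, and the fingertips turned out about 33 mm higher than the stated TCP offset, so I corrected for that from the camera depth.

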